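Dispense one bottle cap and nudge it to the open bottle's side

ROBOT

A 7-joint arm with a two-finger parallel gripper is mounted at the origin on the work surface. World frame = base frame: x ahead of the robot, y to its left, z up, the work surface at z = 0. Lengths are in mm, angles in rad, forces in N, time in s.
With the tool pointing down it reaches from about 350 to 900 mm from the base axis. Payload 8.1 kg.
Tool frame: the origin (TCP) lies midway between the tips of the shut fingers; the grasp point (between the pads) lies 19 mm behind it; z points along the fingers, y is the direction in which the jaws open and shut (so a half turn about z gives the same grasp; the last joint's range is limited). The gripper opens to 92 mm and grips with 3 to 60 N. Pads are 19 mm wide; open, the fingers measure 130 mm over their backs; the gripper's body (75 mm by 190 mm) begins 47 mm behind the grasp point.
Start: joints at [1.225, 0.434, 0.025, 1.573, -0.012, 1.134, -0.075], TCP at [150.238, -606.688, 226.742] pointing down, gripper open.
Joint ranges: [-2.62, 2.62], [-0.44, 2.09], [-1.27, 1.32], [0.08, 2.57], [-1.32, 4.46], [0.12, 2], [-2.74, 2.74]. Speed limits (rad/s): [2.22, 2.22, 3.01, 3.01, 3.14, 3.14, 3.14].

INTERFACE

Orientations are given as [roll, pitch, yaw] about the fixed x, y, z axes, in that order (R = Rz(yaw) Ry(pitch) Rx(roll)).
In Python, from station import reach, servo_line, goto_joints, set_gripper, hold, ik, camera, MotionError, hand_in, read_time, read_joint_pos, read_joint_velocities, read_tau, read_position, read_eef_rot, read_force, read_moment, read_grip_width gives the robot as it stands. Calls block until the motion is done:
- reach(position, orientation): joint-space move of the TCP to a pose.
- servo_line(position, speed=150, frame=None): straight line of the TCP; frame=None keeps the orientation; speed is the mean speed in mm/s.
- goto_joints(angles): joint-space move.
- set_gripper(opening, force=None): opening from 0.0 (shut) to 1.0 (fully open); force is the grip in N (None keeps the last); returns when the fingers have stopped.
- hold(seconds).
- ik(position, orientation): joint angles nearest the present ones, or None.
- camera(name): name is "scene" or "top"; returns a dict with "img" (384x512x3 uint8, blue, green, red), "K" (3x3 intrinsics, pixels), "dist" ([k1, k2, p1, p2, k3] as OpenCV has them; the pictures are not rectified), "world_from_camera" (4x4, takes a point from camera to world coordinates). Camera axes: x right, y up, looking along -z (the intrinsics and any distortion apply to the point x, -y, -z); pixel columns grow to the right and rows downward; lengths in mm; the calibration is good to about 2 mm. A picture is of the moment at which its call begins. There is no depth.
A pose or a line that the arm cannot do raises MotionError and nothing moves.
- hand_in(): hands the job in, once; it reports no verdict.
Readings, each from a call of its own:
- read_time(): time.
- read_joint_pos(): joint angles.
- read_joint_velocities(): joint speeds.
- read_tau(): joint torques, N m.
- read_position(): TCP position.
- read_eef_rot(): TCP orientation.
- read_force(): force on the tool from outside, world axes, zero at the start.
- read_moment(): the same for the moment, N m.
- read_grip_width(): opening from 0.0 (shut) to 1.0 (fully open).
Only numpy, scipy, OpenCV 4.12 (cv2) and the standard library are available. Lean on these libraries where they do the work, as an engineer would, in place of code of your own. Each camera call takes 0.05 s, during which the arm holds its last target.

TASK

Press the cap dispenser's black plunger all the way down once and let it come back up, so that a single cap comes out into the lane. Then push that cap sideways along the lane with a fingertip until it lies wholly on the rubber pad at the end next to the open bottle (the one without a cap). Only slide the cap, never pick it up; leave the other caps in the magazine and do not disturb the two bottles or the cup.

Things in the scene. Friction and masses are not known exactly. Their poses are not given: they have to be found in the camera images.
- dispenser: Fixed steel cap dispenser, deck 20 mm above the table. Origin on the table under the axis of the cap magazine; z up; +x is the way caps come out (away from the robot, turned up to 0.45 rad either way), +y is left along the lane. Behind the magazine (x -48 to -108 mm) a grey housing, 60 mm wide, 70 mm high, carries the plunger at x = -78 mm, y = 0.
- magazine_mouth (a point): Centre of the open top of the magazine, 68 mm above the table: a square chute 52 x 51 mm outside, with a clear front wall over a 16 mm high outlet. Inside, a plate pushes the lowest cap out (2 mm for each mm of plunger) and draws back as the plunger rises; then the next cap drops.
- lane_middle (a point): Middle of the lane floor (dispenser x = 55, y = 0 mm), 20 mm above the table: here a full press leaves the cap, within a few mm. The lane runs along the dispenser's y from -118 to +118 mm between 10 mm high end stops; it is free from x = 31 to 82 mm, between 6 mm high lips (no lip before the outlet).
- plunger (a joint): Plunger travel in m: 0 is up (at rest), 0.028 is fully down; it moves straight down. A spring brings it back up: it takes about 2 N to start and 3 to 4.5 N fully down, where it meets a hard stop. It must go down fully (past 0.025) to bring a cap out.
- plunger_top (a point): Centre of the top face of the plunger's round black head, 40 mm across; 114 mm above the table when up, 86 mm when down. It moves with the plunger.
- cap0: White plastic screw cap, a disc 40 mm across and 12 mm high, 10 to 20 g, lying flat; origin at the centre of its underside. The lowest of the three in the magazine at the start, its underside on the deck 20 mm above the table: the one that comes out.
- cap1: White plastic screw cap, a disc 40 mm across and 12 mm high, 10 to 20 g, lying flat; origin at the centre of its underside. The middle one in the magazine; it must stay there (it drops to the bottom after the press).
- cap2: White plastic screw cap, a disc 40 mm across and 12 mm high, 10 to 20 g, lying flat; origin at the centre of its underside. The top one in the magazine; it must stay there.
- left_pad (a point): Centre of the black rubber pad set flush in the lane at its left end (dispenser x = 55, y = +88 mm), at deck height, 20 mm above the table. The pad is 50 mm across the lane and reaches from y = 58 to 118 mm, where the end stop stands; a cap against the stop has its centre at y = 98 mm.
- right_pad (a point): The same at the right end of the lane (dispenser x = 55, y = -88 mm).
- open_bottle: Loose amber glass bottle without a cap, 64 mm across, 118 mm high, with a bare narrow open neck 33 mm across; origin at the centre of its underside. It stands on the table beyond one end of the lane, 165 to 205 mm from the dispenser's axis along y; which end varies.
- capped_bottle: Loose amber glass bottle of the same body, closed with a white cap, 118 mm high with it; origin at the centre of its underside. It stands beyond the other end of the lane.
- cup: Loose small white sample cup, 58 mm across the rim, 36 mm high, standing beyond the lane's far lip, 140 to 175 mm from the dispenser's axis; origin at the centre of its underside.
Not all that is in view belongs to the job. What is shaped like the cap2 but orange or pink is not meant. Leave any grey look-alike of the open_bottle alone.

How it is judged:
By the outcome, as a careful person would: the job done as asked, in the order asked, and still so for the second after the job is handed in, with the robot touching nothing.
It also fails if it takes over 48 s, if anything falls off the work surface, if the arm or the gripper's body presses on something with over 40 N, if the wrist force passes 120 N, or if a joint passes its speed limit or range.

## Working session

There is one attempt and no reset: what is moved stays moved. The work goes in short steps, each a Python script; the robot and the scene stay as the last script left them, time stands still between calls to the robot, and variables do not carry over. Pictures are saved under pics/ and viewed, and the job is handed in when it is done.

```bash
mkdir -p pics; ls
python3 - <<'E'
from station import *
import cv2, numpy as np
for n in ("scene","top"):
    c=camera(n); cv2.imwrite(f"pics/{n}0.png",c["img"]); np.savez(f"{n}0.npz",**c)
    print(n,c["K"].tolist(),c["dist"],c["world_from_camera"].round(3).tolist())
print(read_time(),read_eef_rot(),read_force())
E
```

```text
pics
scene [[474.1147166772261, 0.0, 264.94012060803254], [0.0, 474.1147166772261, 195.9409605077467], [0.0, 0.0, 1.0]] [0.0238058 0.        0.        0.        0.       ] [[0.816, -0.463, 0.346, 917.073], [0.578, 0.651, -0.492, -451.678], [0.002, 0.601, 0.799, 905.285], [0.0, 0.0, 0.0, 1.0]]
top [[457.03057755380803, 0.0, 261.253279410513], [0.0, 457.03057755380803, 181.69044032708408], [0.0, 0.0, 1.0]] [-0.17381031  0.          0.          0.          0.        ] [[0.024, 0.99, -0.142, 424.384], [-0.999, 0.028, 0.029, 60.599], [0.032, 0.141, 0.99, 895.409], [0.0, 0.0, 0.0, 1.0]]
0.1 [-3.14022622e+00  1.31173564e-04  2.42727638e-01] [ 0.22939014 -0.31893216  0.2979155 ]
```

View pics/scene0.png

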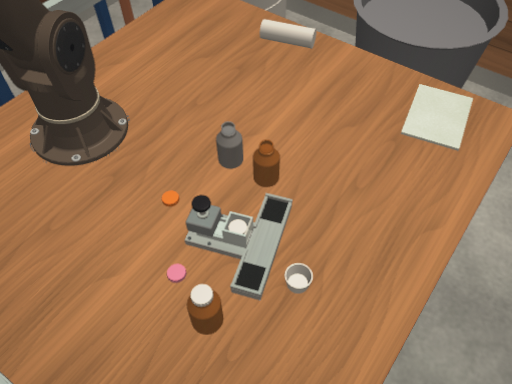

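View pics/top0.png

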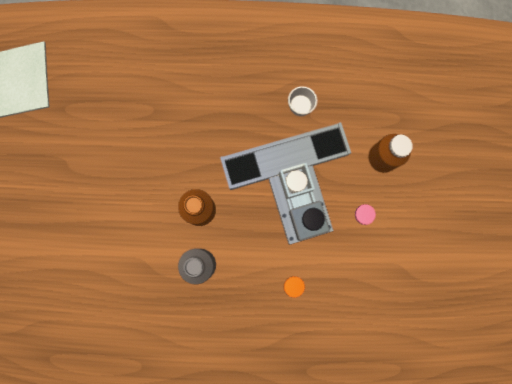

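The open amber bottle is at scene (266,163) and top (196,206). The capped one is at scene (205,308) and top (398,148), and the grey look-alike is at scene (230,146) and top (196,266). Image left in the top view is world +y, so the left pad looks like the target. I'll enlarge to measure.

Run:
```python
import cv2
a=cv2.imread("pics/top0.png")[110:260,170:360]; cv2.imwrite("pics/top0c.png",cv2.resize(a,None,fx=4,fy=4,interpolation=cv2.INTER_CUBIC))
a=cv2.imread("pics/scene0.png")[180:305,170:320]; cv2.imwrite("pics/scene0c.png",cv2.resize(a,None,fx=4.8,fy=4.8,interpolation=cv2.INTER_CUBIC))
```

```text
(no output)
```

View pics/top0c.png

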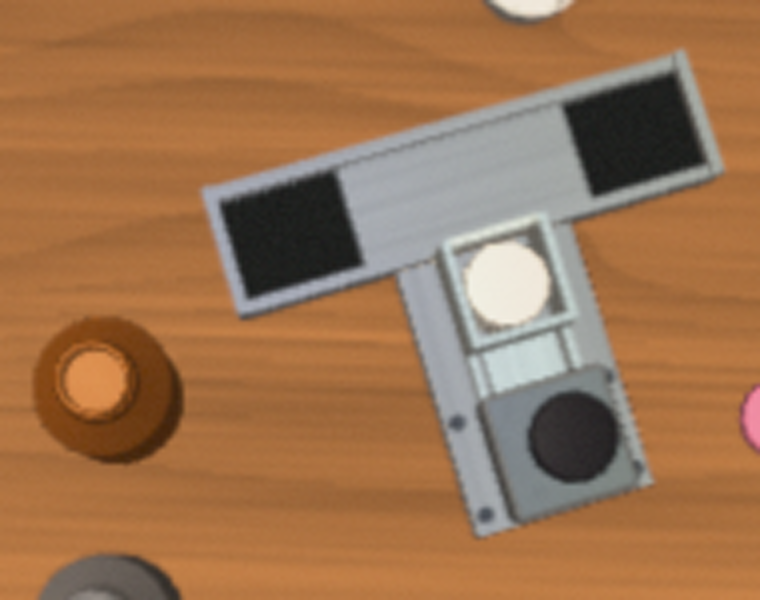

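View pics/scene0c.png

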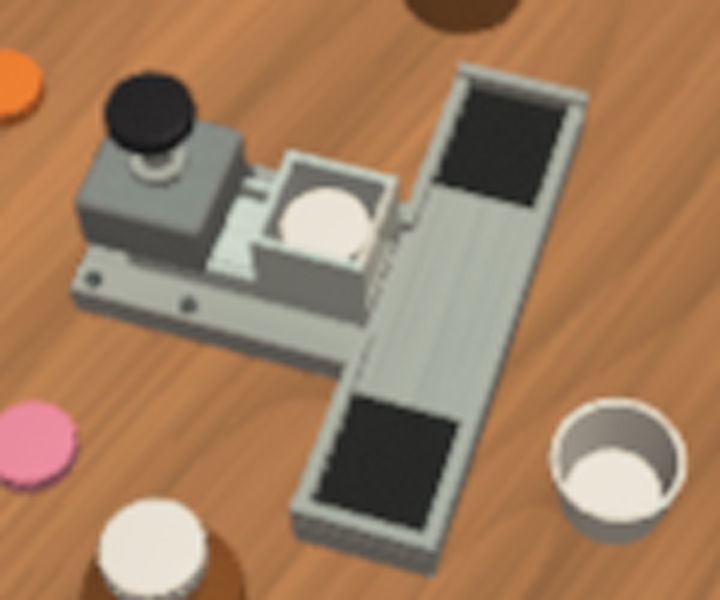

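```bash
cat > h.py <<'E'
import numpy as np, cv2
def load(n):
    return dict(np.load(n))
def ray(c,uv):
    p=cv2.undistortPoints(np.array([[uv]],float),c["K"],c["dist"])[0,0]
    T=c["world_from_camera"]; d=T[:3,:3]@np.array([p[0],-p[1],-1.]); return T[:3,3],d/np.linalg.norm(d)
def onz(c,uv,z):
    o,d=ray(c,uv); return o+d*(z-o[2])/d[2]
def tri(c1,u1,c2,u2):
    o1,d1=ray(c1,u1);o2,d2=ray(c2,u2)
    s=np.linalg.lstsq(np.c_[d1,-d2],o2-o1,rcond=None)[0]
    a=o1+d1*s[0];b=o2+d2*s[1]; return (a+b)/2,np.linalg.norm(a-b)
def proj(c,P):
    T=np.linalg.inv(c["world_from_camera"]); q=T[:3,:3]@P+T[:3,3]
    q=np.array([[q[0],-q[1],-q[2]]]); return cv2.projectPoints(q,np.zeros(3),np.zeros(3),c["K"],c["dist"])[0][0,0]
E
cat > m.py <<'E'
from h import *
t=load("top0.npz"); s=load("scene0.npz")
tc=lambda p:(170+(p[0]+.5)/4-.5,110+(p[1]+.5)/4-.5)
sc=lambda p:(170+(p[0]+.5)/4.8-.5,180+(p[1]+.5)/4.8-.5)
A=lambda l:np.mean(l,0)
pts={}
# (dispenser local), top crop, scene crop
L=[(30,118,20),(80,118,20),(80,58,20),(30,58,20)]
Lt=[(248,298),(220,201),(337,168),(362,264)];Ls=[(470,88),(567,108),(533,207),(436,183)]
R=[(30,-58,20),(80,-58,20),(80,-118,20),(30,-118,20)]
Rt=[(592,195),(562,104),(674,72),(706,163)];Rs=[(354,396),(460,422),(422,528),(312,497)]
M=[(-26,25.5,68),(26,25.5,68),(26,-25.5,68),(-26,-25.5,68)]
Mt=[(472,350),(440,243),(548,213),(580,318)];Ms=[(288,152),(398,180),(362,268),(252,240)]
P=[(-78,0,114)];Pt=[(574,436)];Ps=[(150,106)]
# open bottle neck / capped-cap top
for n,l,a,b in(("L",L,Lt,Ls),("R",R,Rt,Rs),("M",M,Mt,Ms),("P",P,Pt,Ps)):
    print(n,*[x for x in tri(t,tc(A(a)),s,sc(A(b)))],"expect z",l[0][2])
for n,a,b in (("open",(193.5,205.5),(266,147)),("capped",(401,146),(202,294.5))): print(n,tri(t,a,s,b))
from scipy.optimize import least_squares
def W(q,l): 
    c,sn=np.cos(q[2]),np.sin(q[2]); return np.array([q[0]+c*l[0]-sn*l[1],q[1]+sn*l[0]+c*l[1],l[2]+q[3]])
def res(q,one=None):
    r=[]
    for l,a,b in((L,Lt,Ls),(R,Rt,Rs),(M,Mt,Ms),(P,Pt,Ps)):
        for i in range(len(l)):
            if one!="s": r+=list(proj(t,W(q,l[i]))-tc(a[i]))
            if one!="t": r+=list(proj(s,W(q,l[i]))-sc(b[i]))
    return np.array(r)
for one in (None,"t","s"):
    f=least_squares(res,[450,0,0,0],args=(one,),loss="soft_l1"); print(one,f.x.round(3),np.abs(f.fun).max().round(2),np.sqrt((f.fun**2).mean()).round(2))
    if one is None:q=f.x; print(np.round(f.fun,1))
for n,l in(("plunger",(-78,0,114)),("mid",(55,0,20)),("left",(55,88,20))): print(n,W(q,l).round(1))
np.save("q.npy",q)
E
python3 m.py
```

```text
L [575.05827276  71.61955362  21.56183955] 1.4140027034852891 expect z 20
R [629.60911417 -94.62818806  23.85319341] 0.6638059195422719 expect z 20
M [548.2132126  -29.32694681  67.17418241] 0.11059010761949296 expect z 68
P [474.49123282 -53.18022645 113.13042945] 0.46928357854338576 expect z 114
open (array([492.49016949, 154.07544372, 107.83802779]), np.float64(0.7812746406171238))
capped (array([ 609.10743673, -212.01548618,  112.19669914]), np.float64(1.3555384966892803))
None [ 5.49491e+02 -2.89580e+01  3.18000e-01  1.18900e+00] 2.81 0.79
[-0.2  1.1 -0.1 -0.7 -0.4  0.9  0.4  0.3 -0.1  0.5  0.4  0.3  1.1  0.8
 -0.7 -0.1  0.2  1.4 -0.1 -1.1 -0.1  0.3  0.4 -0.4  0.3  0.1 -0.3  2.8
  0.2  1.  -0.8  2.6  0.4 -0.7  0.7 -0.7 -0.  -0.9  0.7 -0.6 -0.7 -1.1
  0.6  0.4 -0.2 -0.6 -0.   0.   0.4 -0.5  0.3 -0.3]
t [ 5.49463e+02 -2.85600e+01  3.14000e-01  2.82900e+00] 1.32 0.63
s [ 5.44719e+02 -2.35670e+01  3.22000e-01 -9.69800e+00] 1.84 0.76
plunger [475.4 -53.4 115.2]
mid [601.7 -11.7  21.2]
left [574.2  71.8  21.2]
```

Both views agree on the dispenser to within about 2 mm, with yaw 0.318 and sensible heights. The open bottle sits at local (3, +192), so the left pad is the target. 

What could be confused, and my choice:
- **Bottles:** the open amber one at top (194,206) is the right one. The grey one at top (196,266) and the capped one at top (398,148) are not.
- **Round discs:** the plunger is the black head at top (313,219). The orange disc at top (294,287) and pink disc at top (366,214) aren't meant.
- **Pads:** left is at top (243,168) and right at top (328,144). Left is the one.

The crops above confirm this. Next step is IK and the approach.

Run:
```python
from station import *
import numpy as np
from math import pi
q=np.load("q.npy"); th=q[2]
def W(x,y,z): c,s=np.cos(th),np.sin(th); return [q[0]+c*x-s*y,q[1]+s*x+c*y,z]
best=None
for yaw in (th+pi/2,th-pi/2):
    print(yaw)
    for p in (W(-78,0,180),W(-78,0,84),W(55,-46,26),W(55,64,26),W(55,64,150)):
        j=ik(p,[pi,0,yaw]); print(None if j is None else np.round(j,2))
```

```text
1.889042642991802
[ 0.55  0.33 -0.68  1.94  0.25  0.96  0.06]
[ 0.48  0.46 -0.62  2.05  0.39  0.75 -0.07]
[ 0.44  0.75 -0.67  1.74  0.59  0.87 -0.17]
[ 0.24  0.69 -0.61  1.83  0.54  0.79 -0.33]
[ 0.33  0.55 -0.74  1.73  0.43  1.03 -0.24]
-1.2525500105979912
[-0.86  0.42  1.17  2.04 -0.47  0.98 -2.27]
[-0.78  0.65  1.15  2.14 -0.79  0.88 -1.96]
[-0.07  0.64  0.1   1.79 -0.09  0.72 -2.74]
[-0.86  0.93  1.14  1.93 -1.02  1.02 -2.06]
[-0.89  0.69  1.15  1.83 -0.71  1.11 -2.3 ]
```

```bash
cat > g.py <<'E'
from station import *
import numpy as np
from math import pi
q=np.load("q.npy"); th=q[2]
def W(x,y,z): c,s=np.cos(th),np.sin(th); return [q[0]+c*x-s*y,q[1]+s*x+c*y,z]
E
python3 - <<'E'
from g import *
import cv2
set_gripper(0.0,20)
reach(W(-78,0,200),[pi,0,th+pi/2]); print(read_time(),read_position(),read_force())
servo_line(W(-78,0,125),100)
hold(0.1)
print(read_time(),read_position(),read_force(),W(-78,0,125))
for n in("top","scene"): cv2.imwrite(f"pics/{n}1.png",cv2.resize(camera(n)["img"][100:290,150:370],None,fx=3,fy=3,interpolation=cv2.INTER_CUBIC))
E
```

```text
3.8333 [475.46301102 -54.5881766  199.88554693] [-0.17265614  0.25337505 -0.67687779]
4.8333 [475.941515   -53.35324528 125.66396877] [ 0.2577946  -0.36491217  1.34294929] [np.float64(475.4079637822004), np.float64(-53.36467251608496), 125]
```

View pics/scene1.png

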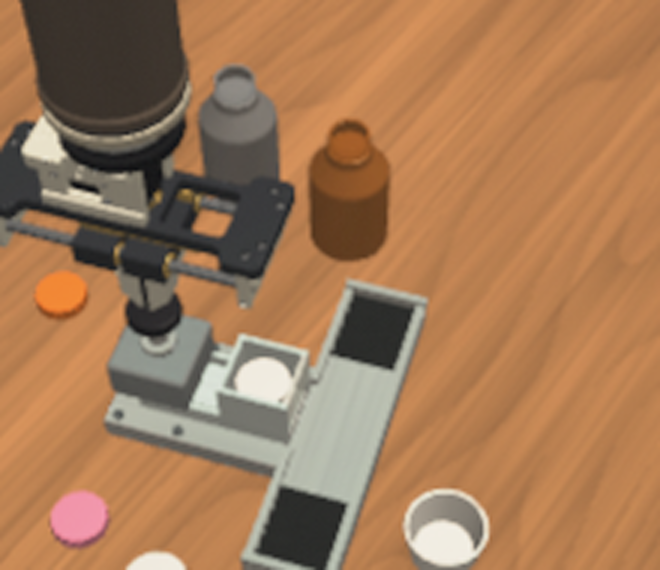

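The shut fingers are centred over the black head at crop (152,312). I'll press in small steps and watch the force.

Run:
```python
from g import *
import cv2
servo_line(W(-78,0,117),80)
z=117;
while z>80:
    z-=2 if z>90 else 1
    servo_line(W(-78,0,z),40); f=read_force()[2]; p=read_position()[2]
    print(z,p.round(1),f.round(1),end="; ")
    if z<90 and f>12: break
hold(0.3); print(read_force(),read_position(),read_time())
servo_line(W(-78,0,125),60); servo_line(W(-78,0,170),120)
hold(0.2); print(read_force(),read_time())
for n in("top","scene"):
    c=camera(n); np.savez(f"{n}2.npz",**c)
    cv2.imwrite(f"pics/{n}2.png",cv2.resize(c["img"][100:290,150:370],None,fx=3,fy=3,interpolation=cv2.INTER_CUBIC))
```

```text
115 115.0 0.3; 113 113.1 1.3; 111 111.0 2.5; 109 108.9 1.4; 107 106.9 1.3; 105 104.9 1.4; 103 102.9 2.0; 101 100.8 2.3; 99 98.9 1.4; 97 96.9 2.4; 95 94.9 1.6; 93 92.9 2.5; 91 90.9 2.0; 89 88.9 2.3; 88 87.9 2.9; 87 86.9 3.1; 86 86.3 8.8; 85 86.0 19.2; [-5.03935826 -0.4542257  19.15750622] [475.62564663 -53.37535361  86.01077328] 9.9833
[0.1891975  0.11822606 0.17310588] 11.525
```

View pics/scene2.png

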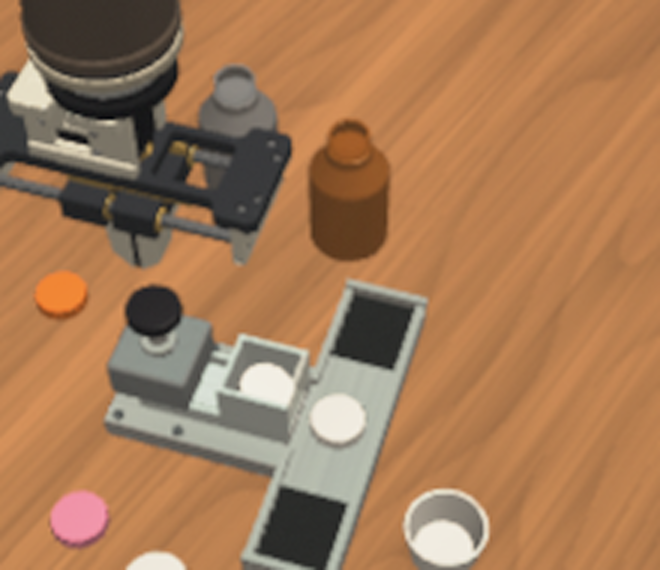

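View pics/top2.png

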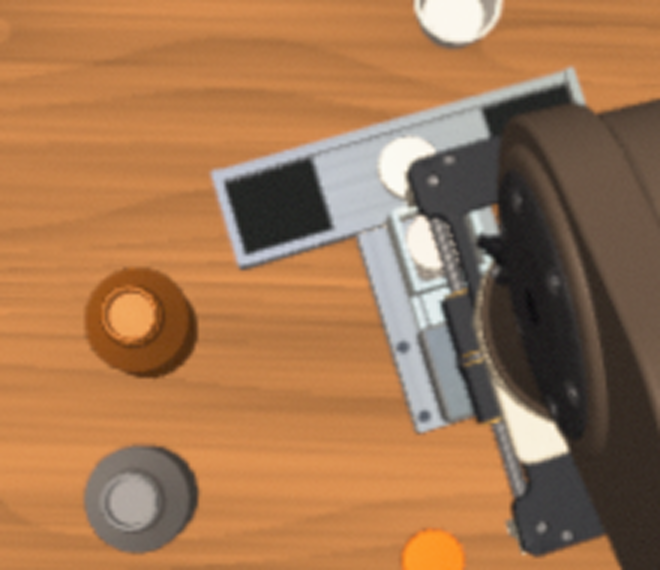

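The press bottomed at z = 86.0 and the plunger is back up. One cap lies in the lane at scene crop (337,418) and top crop (409,166). The magazine still holds caps, and the bottles and cup haven't moved. I'll measure the cap.

Run:
```python
from h import *
q=np.load("q.npy");t=load("top2.npz");s=load("scene2.npz")
c,sn=np.cos(q[2]),np.sin(q[2])
loc=lambda P:(c*(P[0]-q[0])+sn*(P[1]-q[1]),-sn*(P[0]-q[0])+c*(P[1]-q[1]),P[2])
a=(286.0,155.2);b=(262,239)
P,e=tri(t,a,s,b);print(np.round(loc(P),1),e,np.round(loc(onz(t,a,32)),1),np.round(loc(onz(s,b,32)),1))
```

```text
[54.1  0.4 30.6] 1.4681772609734762 [54.5  0.9 32. ] [53.7 -0.8 32. ]
```

Run:
```python
from g import *
import cv2
servo_line(W(55.5,-48,160),150)
servo_line(W(55.5,-48,45),120)
for z in (36,30,26):
    servo_line(W(55.5,-48,z),40); print(z,read_force().round(1),read_position().round(1))
    if abs(read_force()[2])>6: break
else:
    for y in (-34,-20,0,20,40,52,61):
        servo_line(W(55.5,y,26),40); print(y,read_force().round(1),read_position().round(1))
        if np.linalg.norm(read_force())>12: print("stop");break
print(read_time())
for n in("top","scene"):
    c=camera(n); np.savez(f"{n}3.npz",**c)
    cv2.imwrite(f"pics/{n}3.png",cv2.resize(c["img"][100:290,150:370],None,fx=3,fy=3,interpolation=cv2.INTER_CUBIC))
```

```text
36 [ 0.3  0.5 -0.7] [617.  -57.2  35.8]
30 [0.3 0.4 0.7] [617.  -57.2  29.6]
26 [-0.3 -0.5  0.3] [617.  -57.2  25.7]
-34 [-0.1 -0.7  0. ] [612.8 -43.6  26.1]
-20 [-0.5 -0.2  0.3] [608.4 -30.3  26. ]
0 [ 0.3  0.7 -0.4] [602.2 -11.6  26. ]
20 [-0.4 -0.2  0.8] [596.    7.4  26. ]
40 [0.2 0.2 0.2] [589.7  26.4  26. ]
52 [-0.3 -0.1 -0.3] [585.8  38.2  26. ]
61 [-0.6  0.2  0.8] [583.   46.8  26. ]
18.5333
```

View pics/scene3.png

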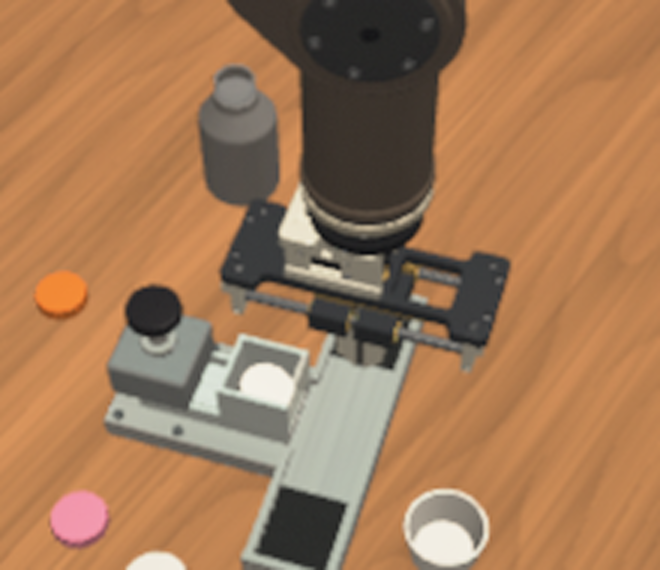

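The cap left its old spot and is hidden behind the fingers. I'll back off along the lane, lift, move aside and look again.

Run:
```python
from g import *
import cv2
servo_line(W(55.5,45,26),60)
servo_line(W(55.5,45,150),150)
servo_line(W(0,-150,220),200)
hold(0.2);print(read_time(),read_force())
for n in("top","scene"):
    c=camera(n); np.savez(f"{n}4.npz",**c)
    cv2.imwrite(f"pics/{n}4.png",cv2.resize(c["img"][100:290,150:370],None,fx=3,fy=3,interpolation=cv2.INTER_CUBIC))
```

```text
21.45 [-0.48389649  0.22066696 -0.52635762]
```

View pics/scene4.png

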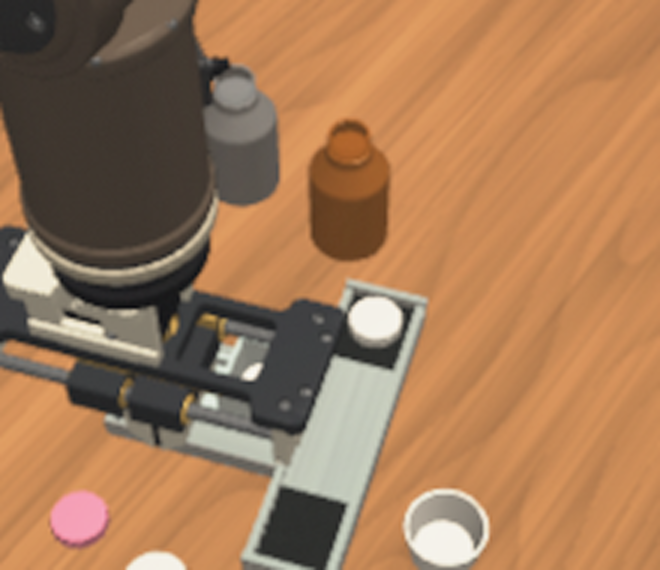

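View pics/top4.png

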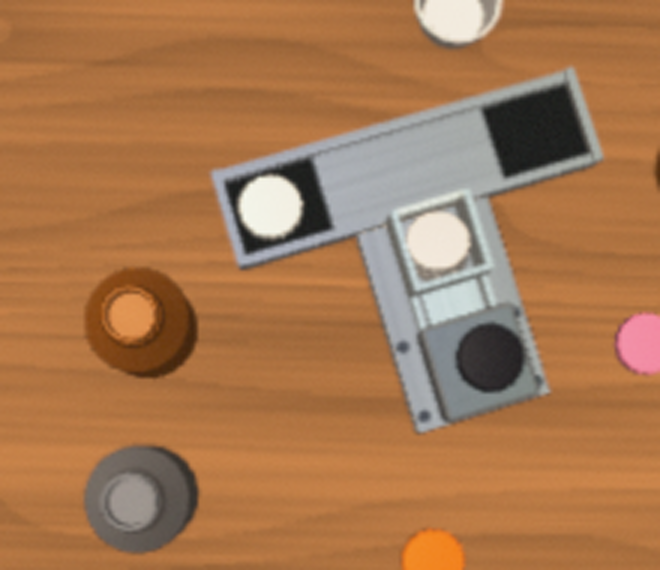

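The cap lies on the left pad at top crop (271,206) and scene crop (376,321), with black rubber visible on the lane side. Now a numeric check before handing in.

Run:
```python
from h import *
from station import hand_in, read_time, read_force
q=np.load("q.npy");t=load("top4.npz");s=load("scene4.npz")
c,sn=np.cos(q[2]),np.sin(q[2])
loc=lambda P:np.round((c*(P[0]-q[0])+sn*(P[1]-q[1]),-sn*(P[0]-q[0])+c*(P[1]-q[1]),P[2]),1)
u=lambda x,y:(150+(x+.5)/3-.5,100+(y+.5)/3-.5)
P,e=tri(t,u(271,206),s,u(376,320));L=loc(P);print(L,e)
# open bottle and cup before/after in the top view (image difference)
t0=load("top0.npz")["img"].astype(int);d=np.abs(t0-t["img"]).max(2)
for n,(a,b) in dict(open=(196,206),grey=(196,266),cup=(302,101),capped=(398,148)).items(): print(n,(d[b-24:b+24,a-24:a+24]>60).sum())
s0=load("scene0.npz")["img"].astype(int);d=np.abs(s0-s["img"]).max(2);print("scene capped",(d[280:335,180:230]>60).sum(),"cup",(d[255:300,280:320]>60).sum())
if 80<L[1]<100: hand_in(); print("handed",read_time())
```

```text
[55.5 93.1 28.7] 0.19980360030397737
open 0
grey 0
cup 0
capped 833
scene capped 0 cup 0
the job is handed in; nothing more can be done
the job is handed in; nothing more can be done
```

Run:
```python
from h import *
cv2.imwrite("pics/top4full.png",load("top4.npz")["img"])
```

```text
(no output)
```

View pics/top4full.png

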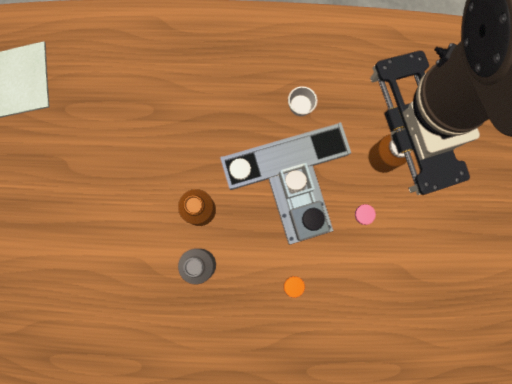

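The job is done and handed in. I pressed the plunger once to its hard stop (tip at z = 86.0 mm, 19 N) and let it come back up, and one cap came out. With the shut fingertips I slid it along the lane to the left pad, next to the open amber bottle. The last reading before I handed in was 21.45 s on the robot's clock.

- **Cap position:** seen from both cameras, the cap's centre is at dispenser x = 55.5, y = 93.1 mm. That is inside the 78 to 98 mm in which it lies wholly on the pad.
- **Cap height:** its top measured 28.7 mm against an expected 32. I put this down to pixel reading and calibration error, as both pictures show it lying flat.
- **Other caps:** the magazine still shows white caps, but I couldn't count that both are there.
- **Bottles and cup:** the open bottle, grey bottle and cup show no change in the top view. The capped bottle's check there failed only because the gripper hid it, hovering about 100 mm above; the scene view shows it unchanged.
- **Forces:** the wrist force read under 1 N after I backed off, with the arm clear of everything.

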